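Shut and bar the tool chest

TASK

Lock up the red tool chest: with the fingertips, push both open drawers fully home, flush with the chest, and only then push the steel locking bar round by its bare outside face until it lies shut across the drawer fronts. Do it gently, without slamming anything; pinch or lift nothing, do not touch what is in the drawers, the back of the drawer fronts or the bar's rubber back, leave the other things where they are, and finish clear of the chest.

Things in the scene. Friction and masses are not known exactly. Their poses are not given: they have to be found in the camera images.
- chest: Red steel bench tool chest, fixed, 260 deep x 350 wide x 115 high, at a slight angle on the bench. Origin: middle of the lower edge of its front face, at bench height. x points level into the chest (away from the robot), y along the front to its left end as seen from the robot, z up. The front face is the plane x = 0. Nothing stands on its top within 60 of the front.
- drawer_left (a joint): Left drawer (+y side): how far it is pulled out, m; 0 is fully shut and flush, 0.13 fully out. Slides along the chest's x axis with about 2.5 N of friction and some damping (10 N per m/s); no catch, stays where it is left.
- drawer_left_face (a point): Centre of the left drawer's flat outside front, 64 above the bench; moves with the drawer; axes as the chest's. Plain red front, aluminium strip along its upper edge, no handle: 138 wide, 80 high (24 to 104 above the bench), 14.5 thick. The drawer behind it is open on top. Shut, this point lies at x = 0, y = +76 in the chest's frame.
- drawer_left_inside (a point): Centre of the black foam (with a green test meter) inside the left drawer, 54 above the bench, 121 behind the outside front; axes as the chest's. The fingers must not touch the drawer's contents or the back of its front.
- drawer_right (a joint): Right drawer (-y side), same as the left: metres pulled out, 0 is fully shut and flush.
- drawer_right_face (a point): Centre of the right drawer's flat outside front, same size, height and axes as the left one; shut it lies at x = 0, y = -76 in the chest's frame.
- drawer_right_inside (a point): The same point inside the right drawer (black foam, sockets, a screwdriver); not to be touched either.
- bar (a joint): Angle of the steel locking bar about its upright hinge, rad. 0: shut, lying along the chest's -y across the drawer fronts, a few mm in front of them; pi/2: standing straight out from the chest towards the robot; more: swung further to the chest's left; stop at 2.3. Seen from above it swings anticlockwise to shut. It stays where it is left (about 0.08 N m of friction, no catch).
- bar_hinge (a point): Point on the bar's upright hinge pin, near the chest's front left corner: x = -13, y = +162, z = 73 in the chest's frame; fixed to the chest, axes as the chest's.
- bar_face (a point): Middle height of the bar's bare outside face, 110 from the hinge along the bar. The bar is a steel strip 205 long, 38 high (54 to 92 above the bench), 8 thick; this face lies 7 outside the hinge's axis. Axes turn with the bar: -x points out of this face (away from the chest when shut, to the chest's left at pi/2), -y from hinge to free end. Pushing along this +x shuts the bar.
- bar_back (a point): Middle of the black rubber strip on the bar's inner face (165 long, 26 high, 4 thick), 100 from the hinge; not to be touched by the fingers. Axes as bar_face.
- bar_end (a point): Middle of the bar's free end, 205 from the hinge; axes as bar_face.
- spanner: Loose steel spanner, 180 long, lying across the top of the chest; leave it. Origin at its middle, underside.
- oil: Loose grey oil bottle, 68 across, 170 high, standing on the bench to the right of the chest; leave it. Origin: centre of its underside.
- dish: Loose round steel dish, 100 across, 35 high, on the bench to the left of the chest; leave it. Origin: centre of its underside.
- jar: Loose small white jar with a grey cap, 42 across, 50 high, standing on the chest's top; leave it. Origin: centre of its underside.

How it is judged:
On the way, in this order (a step that is already met when the one before it is completed fails the run):
1. both drawers are fully home while the bar still stands open (value of joint each of drawer_left, drawer_right below 0.005 m and value of joint bar above 1.2 rad), for 0.2 s.
2. the bar lies shut across the drawer fronts (value of joint each of drawer_left, drawer_right below 0.005 m and value of joint bar below 0.06 rad), for 0.2 s.
At the end, for the whole second after the job is handed in: Both drawers are within 5 mm of fully shut, the bar is within 0.06 rad of shut and at rest, and the fingers touch nothing of the chest (all of step 2 and velocity of joint bar below 0.05 rad/s and contact force between the fingers and chest below 0.2 N).
It fails at once if the bar is swung in (below 1.2 rad) while a drawer is still out more than 15 mm (value of joint bar below 1.2 rad and value of joint any of drawer_left, drawer_right above 0.015 m).
It fails at once if the fingers touch a drawer's contents, the back of a drawer front or the bar's rubber back (reaching in or pinching) (contact force between the fingers and bar_rubber above 1 N or contact force between the fingers and drawer_left_meter above 1 N or contact force between the fingers and drawer_left_front_back above 1 N or contact force between the fingers and drawer_left_foam above 1 N or contact force between the fingers and drawer_right_front_back above 1 N or contact force between the fingers and drawer_right_foam above 1 N).
It fails at once if a drawer is slammed (faster than 0.4 m/s), or the bar is (faster than 4 rad/s) (velocity of joint any of drawer_left, drawer_right below -0.4 m/s or velocity of joint bar below -4 rad/s).
It fails at once if the chest is pressed harder than 40 N (contact force between the arm and chest above 40 N).
It fails at once if the spanner, oil bottle, dish or jar is moved or lifted more than 20 mm (distance of any of spanner, oil, dish, jar from where it was at the start of the episode above 0.02 m).
It also fails if it takes over 64 s, if anything falls off the work surface, if the arm or the gripper's body presses on something with over 40 N, if the wrist force passes 120 N, or if a joint passes its speed limit or range.

ROBOT

A 6-joint arm with a two-finger parallel gripper is mounted at the origin on the work surface. World frame = base frame: x ahead of the robot, y to its left, z up, the work surface at z = 0. Lengths are in m, angles in rad, forces in N, time in s.
With the tool pointing down it reaches from about 0.375 to 0.9 m from the base axis. Payload 3.1 kg.
Tool frame: the origin (TCP) lies midway between the tips of the shut fingers; the grasp point (between the pads) lies 19 mm behind it; z points along the fingers, y is the line along which they close (so a half turn about z gives the same grasp; the last joint's range is limited). The gripper opens to 87 mm and grips with 3 to 60 N. Pads are 19 mm wide; open, the fingers measure 117 mm over their backs; the gripper's body (75 mm by 190 mm) begins 51 mm behind the grasp point.
Start: joints at [1.087, 0.527, 1.433, -0, 1.181, -0.178], TCP at [0.188, 0.596, 0.223] pointing down, gripper open.
Joint ranges: [-3.08, 3.08], [-0.75, 2.2], [0.22, 2.44], [-1.43, 4.57], [0, 2.65], [-2.85, 2.85]. Speed limits (rad/s): [2.79, 2.79, 3.14, 3.14, 3.14, 3.14].

INTERFACE

Orientations are given as a unit quaternion [x, y, z, w].
In Python, from rig import get_obs, cams, job gives the robot as it stands.
- The arm moves only by the tool servo_tool, never from a script. Its argument "moves" is text: rows parted by semicolons, each of 5 numbers parted by spaces: the shift along the tool's x, y, z in m, then the turn about the tool's z in degrees, then the finger opening in m, from 0 to 0.087. In form: dx dy dz spin claw; .... A call has 1 to 10 rows; each row is the pose to reach, as a shift and turn from the pose commanded when the call began, along the tool's axes at that moment; what a row does not reach only later rows make up. A row lasts 1/12 s, in which the tool goes at most 41.7 mm and 7.16 degrees, less where a joint would pass 70% of its speed; a pose out of reach is approached as far as the arm can. A call with a gripper value outside its range is refused whole. The fingers move at their own pace and stop on an object; "grip_force" is the grip in N (left out, the last holds). Time passes only in rows, so rows that repeat a pose let the fingers close. It gives the time, the measured TCP pose, the force, the opening and the grip force at its end, in the units of the state.
- get_obs(): the state, without advancing time (a new reading comes with each control period).
- cams.camera(name): name is "scene" or "top" or "wrist"; returns the picture (480x640x3 uint8, blue, green, red); there is no depth.
- cams.camera_model(name): a dict with "fx", "fy", "cx", "cy" (pixels), "R" (3x3) and "t" (3): a world point X has camera coordinates R X + t. Camera axes: x right, y down, z forward; pixel columns grow to the right and rows downward; lengths in m; the calibration is good to about 2 mm. A picture is of the moment at which its call begins: read the wrist's pose just before it. camera_model takes no time and is no camera call; for the wrist camera it gives the pose at the moment of the call.
- job.hand_in(): hands the job in; it is judged then, once.
The state is a dict: "time": time; "q": joint angles; "joint_velocities": joint speeds; "joint_torque": joint torques, N m; "position": TCP position; "tool_rot": TCP orientation; "ft_force": force on the tool from outside, world axes, zero at the start; "moment": the same for the moment, N m; "grip_width": finger opening in m; "grip_force": force on a finger pad.
Only numpy, scipy, OpenCV 4.12 (cv2) and the standard library are available. Lean on these libraries where they do the work, as an engineer would, in place of code of your own. Each camera call takes 0.05 s, during which the arm holds its last target. There are 200 camera calls.

## Working session

There is one attempt and no reset: what is moved stays moved. The work goes in short steps, Python scripts to look and compute and a tool call to move; the robot and the scene stay as the last step left them, time stands still between calls to the robot, and variables do not carry over. Pictures are saved under pics/ and viewed, at most 10 in all, crops included, and the job is handed in when it is done.

Besides the shell and the picture viewer there is one more tool, called after "Call:" as name(argument=value, ...) on one line, values as JSON. servo_tool: Moves the arm, as the interface text tells. Its arguments: {"type":"object","properties":{"moves":{"type":"string"},"grip_force":{"type":"number"}},"required":["moves"]}

```bash
mkdir -p pics
python3 - <<'E'
from rig import get_obs,cams
import cv2
o=get_obs();print({k:o[k] for k in('time','position','tool_rot','ft_force','grip_width')})
for n in('scene','top'):
    cv2.imwrite(f'pics/{n}0.png',cams.camera(n))
    m=cams.camera_model(n);print(n,m)
E
```

```text
{'time': 0.0, 'position': array([0.18721159, 0.59553868, 0.22157593]), 'tool_rot': array([ 1.51837881e-01,  9.88404824e-01, -1.01828759e-03, -3.52683174e-04]), 'ft_force': array([ 0.0266816 , -0.42499017,  0.85897441]), 'grip_width': 0.0869370876233689}
scene {'fx': 523.1222645638424, 'fy': 523.1222645638424, 'cx': 317.4968444724393, 'cy': 244.65831220228557, 'R': array([[-0.74992918,  0.66138824, -0.01310799],
       [ 0.45164797,  0.49743164, -0.74065908],
       [-0.48334288, -0.56136205, -0.67175316]]), 't': array([ 0.44705109, -0.23744604,  1.74517983])}
top {'fx': 473.1228941067927, 'fy': 473.1228941067927, 'cx': 321.50748813890857, 'cy': 239.02836295326674, 'R': array([[-0.02621423, -0.9990887 , -0.03368361],
       [-0.99024845,  0.03056467, -0.13591838],
       [ 0.13682405,  0.02979215, -0.99014727]]), 't': array([0.04170992, 0.59966   , 1.03591572])}
```

View pics/top0.png

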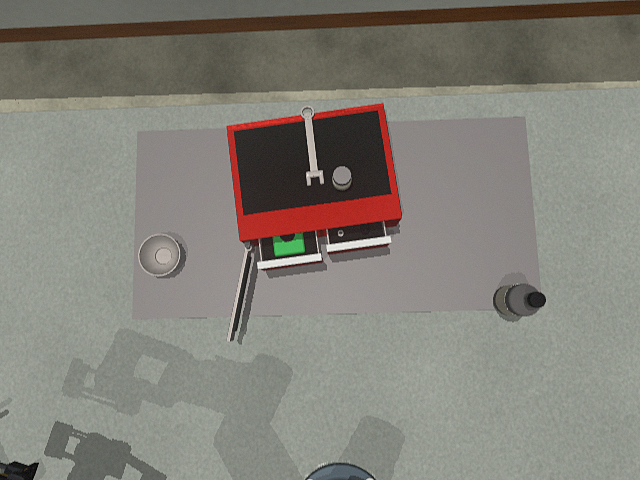

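View pics/scene0.png

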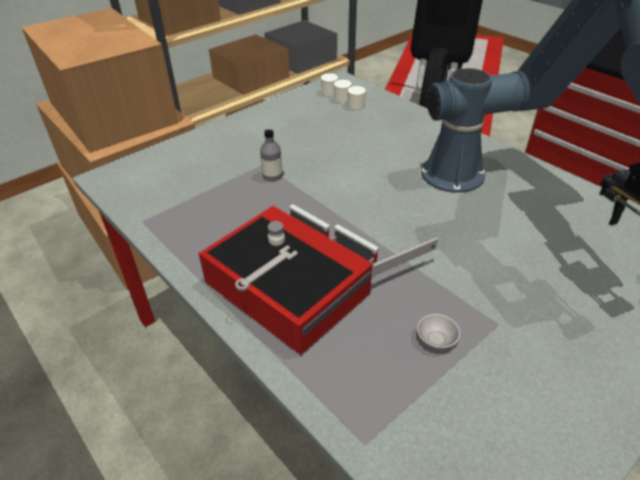

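The top view shows the chest's front upper edge running from (241,242) to (401,219). The left drawer strip is near (290,263), the right strip near (359,243), and the bar runs from (249,247) to (231,340). I'll turn these into positions.

```bash
cat > h.py <<'E'
import numpy as np,cv2
from rig import get_obs,cams
from scipy.spatial.transform import Rotation as Ro
def ray(m,uv,z):
    uv=np.atleast_2d(np.float64(uv))
    d=np.c_[(uv[:,0]-m['cx'])/m['fx'],(uv[:,1]-m['cy'])/m['fy'],np.ones(len(uv))]@m['R']
    c=-m['R'].T@m['t']; s=(z-c[2])/d[:,2]
    return c+s[:,None]*d
E
python3 - <<'E'
from h import *
im=cv2.imread('pics/top0.png');m=cams.camera_model('top')
b,g,r=[im[...,i].astype(int) for i in range(3)]
red=((r>110)&(g<60)&(b<60)).astype(np.uint8)
red[:, :220]=0; red[:,410:]=0
# front top edge: lowest red pixel in each column, at the parts beside drawers / band above drawers
pts=[]
for u in range(244,400):
    v=150
    col=np.where(red[195:,u])[0]
    if len(col)==0: continue
    v0=195+col[0]; v=v0
    while red[v+1,u]: v+=1
    pts.append((u,v+.5))
pts=np.array(pts);P=ray(m,pts,.115)
vx,vy,x0,y0=cv2.fitLine(P[:,:2].astype(np.float32),cv2.DIST_HUBER,0,1e-4,1e-4).ravel()
res=np.abs((P[:,0]-x0)*vy-(P[:,1]-y0)*vx);print('line',np.arctan2(-vx*np.sign(vy),abs(vy)),x0,y0,np.percentile(res,[50,90]))
print(pts[::15].tolist())
print('corners',ray(m,[(241,242),(401,219),(227,126),(384,104)],.115).round(4).tolist())
white=((r>170)&(g>160)&(b>160)).astype(np.uint8);white[:225]=0;white[300:]=0;white[:,:255]=0;white[:,400:]=0
n,l,s,c=cv2.connectedComponentsWithStats(white)
for i in range(1,n):
    if s[i,4]>60:
        q=cv2.minAreaRect(np.argwhere(l==i)[:,::-1].astype(np.float32));bx=cv2.boxPoints(q)
        print(s[i],bx.round(1).tolist(),ray(m,bx,.104).round(4).tolist())
print('bar',ray(m,[(246,247),(251,248),(229,341),(236,341)],.092).round(4).tolist())
cv2.imwrite('pics/crop0.png',cv2.resize(im[190:350,215:415],None,fx=4,fy=4,interpolation=cv2.INTER_CUBIC)[:600])
print(Ro.from_quat(get_obs()['tool_rot']).as_matrix().round(3).tolist())
E
```

```text
line 0.110710934 0.6115958 0.021973211 [0.00055426 0.00106785]
[[244.0, 240.5], [259.0, 237.5], [274.0, 235.5], [289.0, 233.5], [304.0, 231.5], [319.0, 229.5], [334.0, 227.5], [349.0, 225.5], [364.0, 223.5], [379.0, 221.5], [394.0, 218.5]]
corners [[0.5894, 0.1942, 0.115], [0.6281, -0.1474, 0.115], [0.8488, 0.2245, 0.115], [0.8856, -0.1228, 0.115]]
[326 231  66  21 473] [[324.29998779296875, 234.39999389648438], [389.0, 225.6999969482422], [391.20001220703125, 242.60000610351562], [326.6000061035156, 251.1999969482422]] [[0.6019, 0.0164, 0.104], [0.6163, -0.1226, 0.104], [0.5798, -0.1257, 0.104], [0.5654, 0.0126, 0.104]]
[257 248  65  21 473] [[257.0, 248.0], [321.0, 248.0], [321.0, 268.0], [257.0, 268.0]] [[0.5768, 0.1619, 0.104], [0.5727, 0.0243, 0.104], [0.5299, 0.0254, 0.104], [0.5338, 0.1622, 0.104]]
bar [[0.5812, 0.1879, 0.092], [0.5787, 0.177, 0.092], [0.3814, 0.2251, 0.092], [0.3811, 0.2101, 0.092]]
[[-0.954, 0.3, -0.001], [0.3, 0.954, -0.002], [0.0, -0.002, -1.0]]
```

View pics/crop0.png

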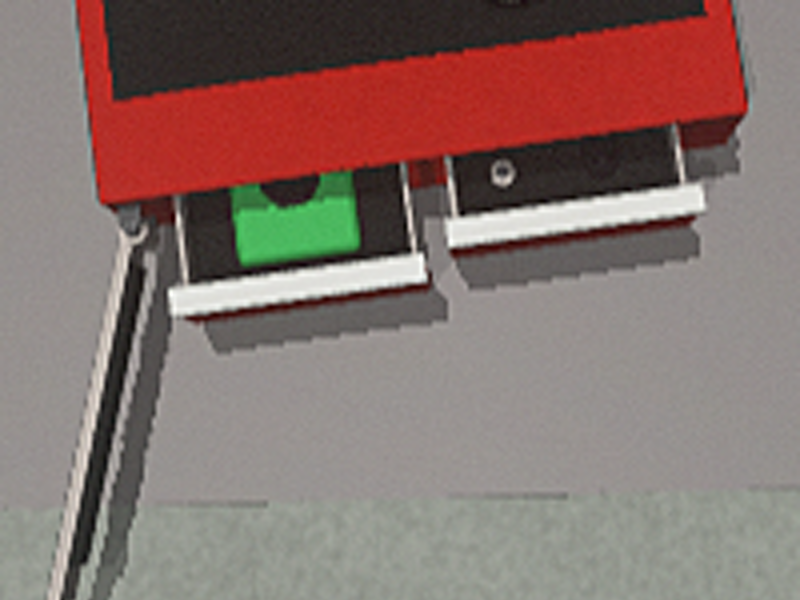

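The crop shows the left drawer about 64 mm out, the right about 47 mm, and the bar with its rubber towards the drawers at about 1.85 rad. That gives a chest origin near (0.611, 0.023) and a yaw near 0.112. I'll move over to the left drawer's front with the fingers shut.

Call:
servo_tool(moves="-0.037 -0.033 0 -2.4 0; -0.074 -0.066 0 -5 0; -0.106 -0.094 0 -8 0; -0.138 -0.122 0 -10 0; -0.170 -0.150 0 -13 0; -0.2 -0.177 0 -16 0; -0.23 -0.204 0 -18 0; -0.26 -0.23 0 -20 0; -0.29 -0.257 0 -22 0; -0.32 -0.283 0 -24 0", grip_force=5)

```text
time: 0.93
position: [0.4026, 0.2373, 0.2224]
tool_rot: [-0.058, 0.998, -0.0, -0.0]
ft_force: [0.7, 0.6, -0.8]
grip_width: 0.0285
grip_force: 0.0
```

```bash
cat >> h.py <<'E'
O=np.array([.611,.0234]);A=.112
C=np.array([[np.cos(A),-np.sin(A)],[np.sin(A),np.cos(A)]])
def where():
    o=get_obs();p=np.array(o['position']);R=Ro.from_quat(o['tool_rot']).as_matrix()
    return o,p,R,C.T@(p[:2]-O)
def go(pts):
    "pts chest x,y and z in mm -> tool shifts in mm"
    o,p,R,c=where()
    yaw=np.degrees(np.arctan2(R[1,1],R[0,1]))-90-np.degrees(A)
    print('t',round(o['time'],2),'chest mm',(c*1e3).round(1),'z',(p[2]*1e3).round(1),'yaw err deg (spin by this)',yaw.round(2),'F',np.round(o['ft_force'],2))
    for q in pts:
        w=np.r_[O+C@(np.array(q[:2])/1e3),q[2]/1e3]
        print(q,'->',(R.T@(w-p)*1e3).round(1))
E
python3 - <<'E'
from h import *
go([(-110,76,200),(-110,76,70)])
E
```

```text
t 0.93 chest mm [-183.2  235.8] z 222.4 yaw err deg (spin by this) 0.23 F [ 0.72  0.6  -0.84]
(-110, 76, 200) -> [ -72.5 -160.1   22.4]
(-110, 76, 70) -> [ -72.6 -160.1  152.4]
```

Call:
servo_tool(moves="-0.015 -0.034 0 0 0; -0.03 -0.068 0 0 0; -0.045 -0.1 0.01 0 0; -0.06 -0.13 0.02 0 0; -0.072 -0.16 0.025 0 0; -0.072 -0.16 0.055 0 0; -0.072 -0.16 0.085 0 0; -0.072 -0.16 0.105 0 0; -0.072 -0.16 0.105 0 0; -0.072 -0.16 0.105 0 0")

```text
time: 1.77
position: [0.4912, 0.0884, 0.1167]
tool_rot: [-0.057, 0.998, 0.0, -0.002]
ft_force: [0.2, -0.0, 0.7]
grip_width: 0.0004
grip_force: 0.0
```

Run:
```python
from h import *
o,p,R,c=where()
m=cams.camera_model('wrist')
print(m['R'].round(2).tolist(),(-m['R'].T@m['t']).round(3))
cv2.imwrite('pics/w1.png',cams.camera('wrist'))
go([(-80,76,70),(-9,76,70)])
```

```text
[[-0.11, 0.99, 0.0], [0.96, 0.11, 0.27], [0.27, 0.03, -0.96]] [0.417 0.079 0.278]
t 1.82 chest mm [-110.7   77.9] z 117.8 yaw err deg (spin by this) 0.13 F [-0.13 -0.83  1.1 ]
(-80, 76, 70) -> [-30.7  -2.   47.8]
(-9, 76, 70) -> [-101.7   -2.2   47.8]
```

View pics/w1.png

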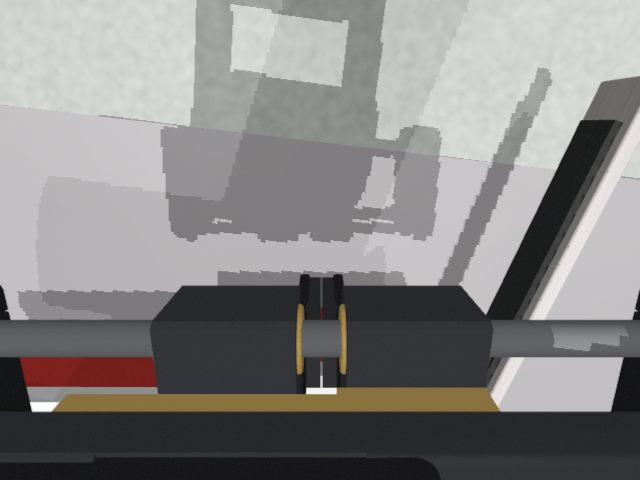

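The wrist view shows the shut fingers at about (322,330) in front of the red drawer front, with the bar well to the right. Next I descend and push slowly.

Call:
servo_tool(moves="0 -0.002 0.025 0 0; 0 -0.002 0.046 0 0; -0.010 -0.002 0.046 0 0; -0.019 -0.002 0.046 0 0; -0.026 -0.002 0.046 0 0; -0.033 -0.002 0.046 0 0; -0.040 -0.002 0.046 0 0; -0.047 -0.002 0.046 0 0; -0.054 -0.002 0.046 0 0; -0.061 -0.002 0.046 0 0")

```text
time: 2.65
position: [0.5529, 0.0935, 0.0719]
tool_rot: [-0.057, 0.998, 0.0, -0.001]
ft_force: [-3.2, -1.0, 3.3]
grip_width: 0.0003
grip_force: 1.7
```

Run:
```python
from h import *
go([(-9,76,70)])
```

```text
t 2.65 chest mm [-49.9  76.2] z 71.9 yaw err deg (spin by this) 0.12 F [-3.2  -1.02  3.28]
(-9, 76, 70) -> [-40.9  -0.3   1.8]
```

Call:
servo_tool(moves="-0.006 0 0 0 0; -0.012 0 0 0 0; -0.018 0 0 0 0; -0.023 0 0 0 0; -0.027 0 0 0 0; -0.030 0 0 0 0; -0.033 0 0 0 0; -0.035 0 0 0 0; -0.037 0 0 0 0; -0.038 0 0 0 0")

```text
time: 3.48
position: [0.5909, 0.0977, 0.0715]
tool_rot: [-0.057, 0.998, -0.0, 0.0]
ft_force: [-2.4, -0.3, 1.4]
grip_width: 0.0008
grip_force: 1.3
```

Run:
```python
from h import *
go([(-9,76,70)])
```

```text
t 3.48 chest mm [-11.6  76.1] z 71.5 yaw err deg (spin by this) 0.12 F [-2.4  -0.31  1.42]
(-9, 76, 70) -> [-2.6 -0.1  1.5]
```

Call:
servo_tool(moves="-0.001 0 0 0 0; -0.0015 0 0 0 0; -0.002 0 0 0 0; -0.0025 0 0 0 0; -0.003 0 0 0 0; -0.0035 0 0 0 0; -0.004 0 0 0 0; -0.004 0 0 0 0")

```text
time: 4.15
position: [0.5913, 0.0978, 0.0715]
tool_rot: [-0.057, 0.998, -0.0, -0.004]
ft_force: [-8.3, -2.1, 6.7]
grip_width: 0.0006
grip_force: 4.5
```

The left drawer is home: the force rose to 8 N with no further motion. Now I back off and shift to the right drawer.

Call:
servo_tool(moves="0.015 0 0 0 0; 0.045 0 0 0 0; 0.078 0 0 0 0; 0.08 -0.035 0 0 0; 0.08 -0.072 0 0 0; 0.08 -0.11 0 0 0; 0.08 -0.14 0 0 0; 0.08 -0.152 0 0 0; 0.08 -0.152 0 0 0; 0.07 -0.152 0 0 0")

```text
time: 4.98
position: [0.5409, -0.0606, 0.0713]
tool_rot: [-0.056, 0.998, 0.001, -0.001]
ft_force: [-0.4, 0.1, -0.4]
grip_width: 0.0003
grip_force: 0.0
```

Run:
```python
from h import *
go([(-58,-76,70),(-11,-76,70)])
```

```text
t 4.98 chest mm [-79.1 -75.6] z 71.3 yaw err deg (spin by this) -0.02 F [-0.37  0.15 -0.36]
(-58, -76, 70) -> [-21.1  -0.4   1.3]
(-11, -76, 70) -> [-68.1  -0.4   1.1]
```

Call:
servo_tool(moves="-0.007 0 0 0 0; -0.014 0 0 0 0; -0.02 0 0 0 0; -0.026 0 0 0 0; -0.032 0 0 0 0; -0.038 0 0 0 0; -0.044 0 0 0 0; -0.050 0 0 0 0; -0.055 0 0 0 0; -0.059 0 0 0 0")

```text
time: 5.82
position: [0.6016, -0.0539, 0.0712]
tool_rot: [-0.057, 0.998, 0.0, -0.0]
ft_force: [-2.0, 2.0, -0.2]
grip_width: 0.0004
grip_force: 1.4
```

Call:
servo_tool(moves="-0.002 0 0 0 0; -0.004 0 0 0 0; -0.006 0 0 0 0; -0.007 0 0 0 0; -0.008 0 0 0 0; -0.009 0 0 0 0; -0.01 0 0 0 0")

```text
time: 6.4
position: [0.608, -0.0535, 0.0715]
tool_rot: [-0.057, 0.998, -0.0, -0.003]
ft_force: [-10.7, -2.2, 4.9]
grip_width: 0.0005
grip_force: 5.3
```

Run:
```python
from h import *
go([(-11,-76,70)])
```

```text
t 6.4 chest mm [-11.5 -76.1] z 71.5 yaw err deg (spin by this) 0.16 F [-10.67  -2.25   4.88]
(-11, -76, 70) -> [-0.5  0.1  1.5]
```

The right drawer is home too. Now I back off, lift, and cross over the bar to its outside.

Call:
servo_tool(moves="0.02 0 0 0 0; 0.05 0 0 0 0; 0.075 0 -0.025 0 0; 0.09 0 -0.06 0 0; 0.1 0.02 -0.09 0 0; 0.11 0.05 -0.11 0 0; 0.12 0.09 -0.11 0 0; 0.125 0.13 -0.11 0 0; 0.125 0.17 -0.11 0 0; 0.125 0.21 -0.11 0 0")

```text
time: 7.23
position: [0.4644, 0.143, 0.183]
tool_rot: [-0.056, 0.998, 0.0, 0.003]
ft_force: [1.4, -0.1, 0.5]
grip_width: 0.0002
grip_force: 0.0
```

Call:
servo_tool(moves="0 0.04 0 0 0; 0 0.08 0 0 0; 0 0.115 0 0 0; 0 0.135 0 0 0; 0 0.135 0 0 0; 0 0.135 0 0 0")

```text
time: 7.73
position: [0.4487, 0.2768, 0.1822]
tool_rot: [-0.058, 0.998, 0.0, 0.002]
ft_force: [0.4, -0.4, -0.2]
grip_width: 0.0005
grip_force: 0.0
```

Run:
```python
from h import *
im=cams.camera('top');cv2.imwrite('pics/top1.png',im)
cv2.imwrite('pics/crop1.png',cv2.resize(im[190:350,205:405],None,fx=4,fy=4,interpolation=cv2.INTER_CUBIC)[:600])
go([(-135,245,70)])
```

```text
t 7.78 chest mm [-133.3  268.9] z 182.0 yaw err deg (spin by this) 0.18 F [-1.33  0.47 -0.33]
(-135, 245, 70) -> [  2.1 -23.9 112. ]
```

View pics/crop1.png

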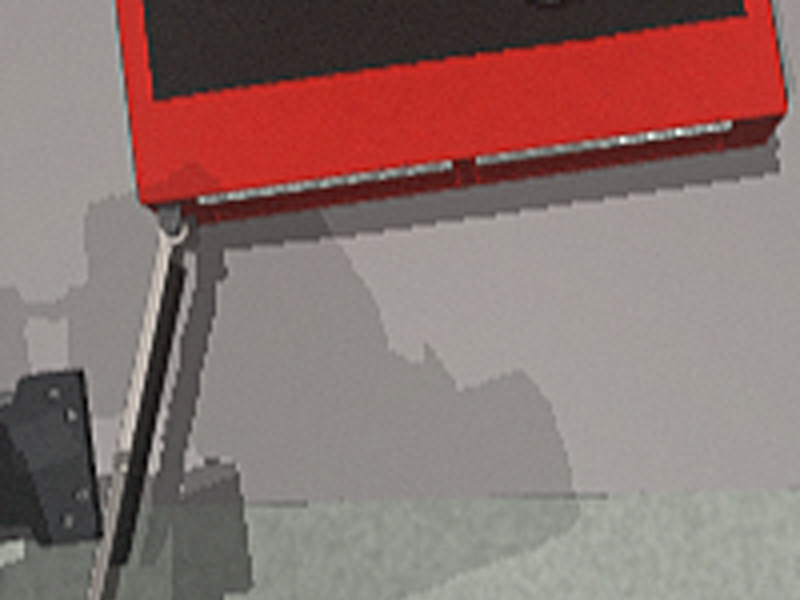

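The crop shows both drawer strips flush under the chest's edge, from (200,200) to (730,125). The bar is still open, with the gripper on its outside. I'll descend, then compute the arc.

Call:
servo_tool(moves="0 0 0.03 0 0; 0 0 0.06 0 0; 0 0 0.09 0 0; 0 0 0.11 0 0; 0 0 0.11 0 0; 0 0 0.11 0 0")

```text
time: 8.28
position: [0.4478, 0.2741, 0.0711]
tool_rot: [-0.056, 0.998, -0.0, -0.001]
ft_force: [-0.3, -0.1, -0.2]
grip_width: 0.0011
grip_force: 0.0
```

Run:
```python
from h import *
r=130;P=[]
for t in np.arange(1.92,-.01,-.08):
    h=7+11.4*abs(np.cos(t))+14*abs(np.sin(t))
    P.append((round(-13-r*np.sin(t)-h*np.cos(t),1),round(162-r*np.cos(t)+h*np.sin(t),1),72))
go(P)
```

```text
t 8.28 chest mm [-134.2  267.3] z 71.1 yaw err deg (spin by this) -0.01 F [-0.3  -0.06 -0.24]
(np.float64(-126.9), np.float64(229.1), 72) -> [ -7.3 -38.2  -0.9]
(np.float64(-132.1), np.float64(219.3), 72) -> [ -2.1 -48.   -0.9]
(np.float64(-136.4), np.float64(208.9), 72) -> [  2.2 -58.4  -0.9]
(np.float64(-139.8), np.float64(198.2), 72) -> [  5.6 -69.1  -0.9]
(np.float64(-142.3), np.float64(187.1), 72) -> [  8.1 -80.2  -0.9]
(np.float64(-143.9), np.float64(176.9), 72) -> [  9.7 -90.4  -0.9]
(np.float64(-144.8), np.float64(167.2), 72) -> [  10.6 -100.1   -0.8]
(np.float64(-145.0), np.float64(157.4), 72) -> [  10.8 -109.9   -0.8]
(np.float64(-144.3), np.float64(147.4), 72) -> [  10.1 -119.9   -0.8]
(np.float64(-142.9), np.float64(137.4), 72) -> [   8.7 -129.9   -0.8]
(np.float64(-140.7), np.float64(127.5), 72) -> [   6.5 -139.8   -0.8]
(np.float64(-137.7), np.float64(117.6), 72) -> [   3.5 -149.7   -0.8]
(np.float64(-133.8), np.float64(107.9), 72) -> [  -0.4 -159.4   -0.8]
(np.float64(-129.2), np.float64(98.5), 72) -> [  -5.  -168.8   -0.8]
(np.float64(-123.7), np.float64(89.4), 72) -> [ -10.5 -177.9   -0.8]
(np.float64(-117.4), np.float64(80.6), 72) -> [ -16.8 -186.7   -0.8]
(np.float64(-110.3), np.float64(72.4), 72) -> [ -23.9 -194.9   -0.9]
(np.float64(-102.5), np.float64(64.7), 72) -> [ -31.7 -202.6   -0.9]
(np.float64(-93.9), np.float64(57.6), 72) -> [ -40.3 -209.7   -0.9]
(np.float64(-84.8), np.float64(51.2), 72) -> [ -49.4 -216.1   -0.9]
(np.float64(-75.0), np.float64(45.6), 72) -> [ -59.2 -221.7   -0.9]
(np.float64(-64.7), np.float64(40.8), 72) -> [ -69.5 -226.5   -0.9]
(np.float64(-53.9), np.float64(36.9), 72) -> [ -80.3 -230.4   -0.9]
(np.float64(-42.8), np.float64(34.0), 72) -> [ -91.4 -233.3   -0.9]
(np.float64(-31.4), np.float64(32.0), 72) -> [-102.8 -235.3   -1. ]
```

Call:
servo_tool(moves="-0.003 -0.02 0 0 0; -0.006 -0.037 0 0 0; -0.002 -0.048 0 0 0; 0.002 -0.058 0 0 0; 0.006 -0.069 0 0 0; 0.008 -0.08 0 0 0; 0.010 -0.09 0 0 0; 0.011 -0.1 0 0 0; 0.011 -0.11 0 0 0; 0.010 -0.12 0 0 0")

```text
time: 9.12
position: [0.451, 0.1544, 0.0716]
tool_rot: [-0.057, 0.998, 0.0, -0.0]
ft_force: [1.2, 0.0, -0.5]
grip_width: 0.0004
grip_force: 0.5
```

Run:
```python
from h import *
go([(-144.3,147.4,72)])
```

```text
t 9.12 chest mm [-144.3  148. ] z 71.6 yaw err deg (spin by this) 0.13 F [ 1.21  0.03 -0.5 ]
(-144.3, 147.4, 72) -> [-0.  -0.6 -0.4]
```

Call:
servo_tool(moves="-0.001 -0.01 0 0 0; -0.004 -0.02 0 0 0; -0.007 -0.03 0 0 0; -0.010 -0.039 0 0 0; -0.015 -0.049 0 0 0; -0.020 -0.058 0 0 0; -0.027 -0.067 0 0 0; -0.034 -0.075 0 0 0; -0.042 -0.083 0 0 0; -0.050 -0.090 0 0 0")

```text
time: 9.95
position: [0.512, 0.0707, 0.0715]
tool_rot: [-0.057, 0.998, -0.0, -0.0]
ft_force: [0.1, 0.8, 0.6]
grip_width: 0.0006
grip_force: 0.4
```

Run:
```python
from h import *
go([(-93.9,57.6,72),(-31.4,32,72)])
im=cams.camera('top')
cv2.imwrite('pics/crop2.png',cv2.resize(im[190:350,205:405],None,fx=4,fy=4,interpolation=cv2.INTER_CUBIC)[:600])
```

```text
t 9.95 chest mm [-93.1  58. ] z 71.5 yaw err deg (spin by this) 0.11 F [0.05 0.79 0.6 ]
(-93.9, 57.6, 72) -> [ 0.8 -0.4 -0.5]
(-31.4, 32, 72) -> [-61.6 -26.2  -0.5]
```

View pics/crop2.png

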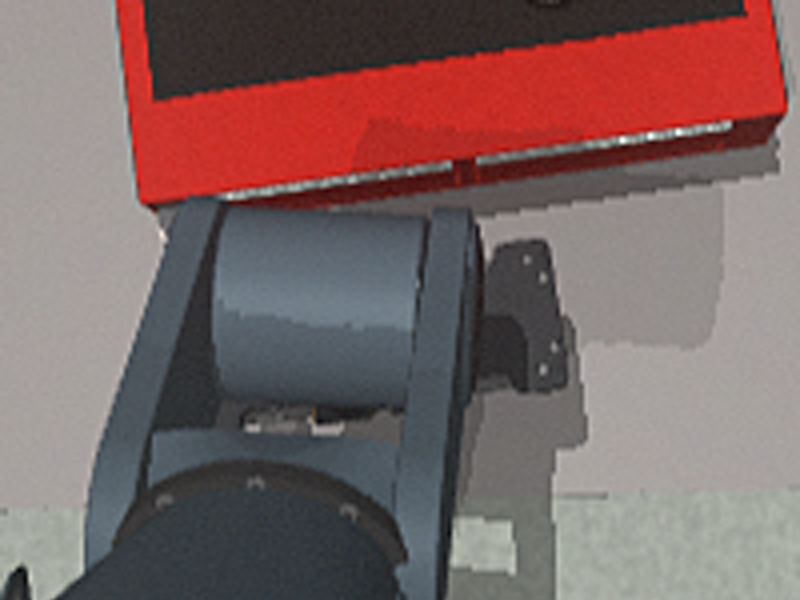

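The crop shows the drawers still flush and the open bar hidden under the arm, no longer on the left. I'll continue the arc to shut.

Call:
servo_tool(moves="-0.009 -0.006 0 0 0; -0.018 -0.012 0 0 0; -0.028 -0.017 0 0 0; -0.038 -0.021 0 0 0; -0.047 -0.023 0 0 0; -0.053 -0.025 0 0 0; -0.057 -0.026 0 0 0; -0.060 -0.026 0 0 0; -0.061 -0.026 0 0 0; -0.062 -0.026 0 0 0")

```text
time: 10.83
position: [0.5754, 0.0527, 0.0715]
tool_rot: [-0.057, 0.998, -0.0, -0.0]
ft_force: [-1.1, -0.2, 1.0]
grip_width: 0.0002
grip_force: 0.3
```

Run:
```python
from h import *
go([(-31.4,32,72)])
```

```text
t 10.83 chest mm [-32.1  33.1] z 71.5 yaw err deg (spin by this) 0.14 F [-1.1  -0.22  0.96]
(-31.4, 32, 72) -> [-0.7 -1.1 -0.5]
```

Call:
servo_tool(moves="-0.001 0 0 0 0; -0.0015 0 0 0 0; -0.002 0 0 0 0; -0.0025 0 0 0 0; -0.003 0 0 0 0; -0.003 0 0 0 0; -0.003 0 0 0 0")

```text
time: 11.42
position: [0.5763, 0.0529, 0.0714]
tool_rot: [-0.057, 0.998, 0.0, -0.002]
ft_force: [-5.4, -1.7, 3.4]
grip_width: 0.0003
grip_force: 2.8
```

The force rose at the expected shut position. I'll retreat and check.

Call:
servo_tool(moves="0.01 0 0 0 0; 0.03 0 0 0 0; 0.06 0 0 0 0; 0.085 0 -0.02 0 0; 0.1 0 -0.05 0 0; 0.1 0.03 -0.08 0 0; 0.1 0.07 -0.11 0 0; 0.1 0.11 -0.12 0 0; 0.1 0.15 -0.12 0 0; 0.1 0.19 -0.12 0 0")

```text
time: 12.25
position: [0.4599, 0.2283, 0.1938]
tool_rot: [-0.056, 0.998, 0.001, 0.003]
ft_force: [0.5, 0.9, -1.0]
grip_width: 0.0002
grip_force: 0.0
```

Call:
servo_tool(moves="0 0.04 0 0 0; 0 0.08 0 0 0; 0 0.11 0 0 0; 0 0.11 0 0 0; 0 0.11 0 0 0")

```text
time: 12.67
position: [0.4457, 0.3373, 0.1916]
tool_rot: [-0.059, 0.998, 0.0, 0.001]
ft_force: [0.0, -0.1, -0.9]
grip_width: 0.0004
grip_force: 0.0
```

Run:
```python
from h import *
go([])
im=cams.camera('top');cv2.imwrite('pics/top3.png',im)
cv2.imwrite('pics/crop3.png',cv2.resize(im[190:350,205:405],None,fx=4,fy=4,interpolation=cv2.INTER_CUBIC)[:600])
```

```text
t 12.67 chest mm [-129.1  330.4] z 191.6 yaw err deg (spin by this) 0.33 F [ 0.02 -0.13 -0.87]
```

View pics/crop3.png

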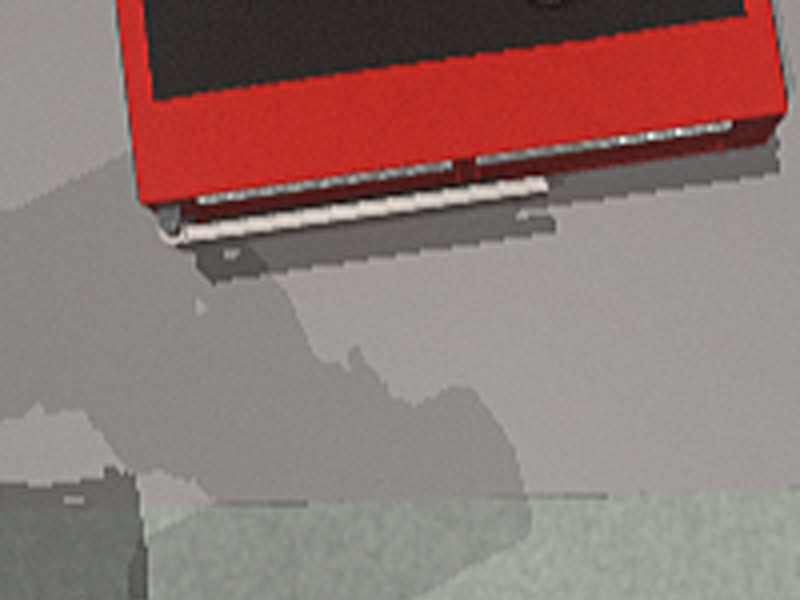

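The crop shows the bar from (185,235) to (548,184), parallel to the chest's edge (slopes 0.142 and 0.144). The drawers are flush and the gripper is clear.

```bash
python3 -c "
from rig import job
print(job.hand_in())"
```

```text
the job is handed in; nothing more can be done
None
```

I pushed both drawers home, then swung the locking bar shut across their fronts, and handed the job in with the arm clear of the chest; the hand-in returned no verdict, but the last top-camera picture shows the drawers flush and the bar parallel to the chest front.

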